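# Set the stepped sand cores in their drying saucers

## Robot

A 7-joint arm with a two-finger parallel gripper is mounted at the origin on the work surface. World frame = base frame: x ahead of the robot, y to its left, z up, the work surface at z = 0. Lengths are in m, angles in rad, forces in N, time in s.
With the tool pointing down it reaches from about 0.4 to 0.85 m from the base axis. Payload 10.4 kg.
Tool frame: the origin (TCP) lies on the centre line of the jaws, within the pads' length; the fingertips stand 17 mm ahead of it and the grasp point (between the pads) lies 2 mm behind it (manip.tcp_to_tips is the distance from the TCP to the fingertips, in m); z points along the fingers, x is the direction in which the jaws open and shut, and the axes are right-handed (so a half turn about z gives the same grasp; the last joint's range is limited). The gripper opens to 85 mm and grips with 20 to 120 N. Pads are 22 mm wide; open, the fingers measure 114 mm over their backs; the gripper's body (76 mm by 85 mm) begins 54 mm behind the grasp point. The pads swing forward as they close: fully open they stand 13 mm farther back than shut.
Start: joints at [1.321, 0.332, -0.065, 1.46, 0.022, 1.35, -0.088], TCP at [0.141, -0.609, 0.248] pointing down, gripper open.
Joint ranges: [-2.6, 2.6], [-0.5, 2.12], [-1.47, 1.34], [0.16, 2.42], [-1.27, 4.41], [0.06, 2.06], [-2.6, 2.6]. Speed limits (rad/s): [2.22, 2.22, 2.79, 2.79, 3.14, 3.14, 3.14].

## Interface

Orientations are given as a unit quaternion [x, y, z, w].
In Python, from workcell import manip gives the robot as it stands.
- The arm moves only by the shell command python3 -m pendant 'ROWS' [FORCE]. ROWS is JSON, a list of rows, each a list of 3 entries, a list of its own where there are three numbers: the shift along the world's x, y, z in cm, then the turn, a rotation vector about the world's x, y, z in degrees, then the closure in counts, from 0 (fully open) to 255 (shut). A call has 1 to 12 rows; each row shifts and turns the pose as measured when the row begins; what a row does not reach is not made up. A row lasts 1/8 s, in which the tool goes at most 62.5 mm and 10.7 degrees, less where a joint would pass 70% of its speed; a pose out of reach is approached as far as the arm can. A call is refused whole if a number of a shift passes 6.25 or a number of a turn 10.7, either way. A call with a gripper value outside its range is refused whole. The fingers move at their own pace and stop on an object; FORCE is the grip in N (left out, the last holds). Time passes only in rows, so rows that do not move let the fingers close. It gives the time, the measured TCP pose, the force and the opening at its end, in the units of the state.
- manip.get_obs(): the state, without advancing time (a new reading comes with each control period).
- manip.camera(name): name is "side" or "top" or "wrist"; returns a dict with "pixels" (420x560x3 uint8, red, green, blue), "range_z" (420x560 float32, m along the optical axis (not along the pixel's ray), 0 where there is no reading), "K" (3x3 intrinsics, pixels), "origin" and "rotation" of the camera in the world; the wrist camera has in their place "hand_eye" (4x4, takes a point from camera to tool coordinates, whose origin is the TCP and whose axes are the tool frame's). Camera axes: x right, y down, z forward; pixel columns grow to the right and rows downward; lengths in m; the calibration is good to about 2 mm. A picture is of the moment at which its call begins: read the wrist's pose just before it.
- manip.hand_in(): hands the job in, once; it reports no verdict.
The state is a dict: "clock": time; "joint_pos": joint angles; "joint_velocities": joint speeds; "tau": joint torques, N m; "position": TCP position; "ee_rot": TCP orientation; "ft_force": force on the tool from outside, world axes, zero at the start; "torque": the same for the moment, N m; "grip_width": opening from 0.0 (shut) to 1.0 (fully open).
Only numpy, scipy, OpenCV 4.12 (cv2) and the standard library are available. Lean on these libraries where they do the work, as an engineer would, in place of code of your own. Each camera call takes 0.05 s, during which the arm holds its last target.

## Task

Put the four stepped sand cores that stand on the open table (not the stock in the blue trays) to dry: stand each one upright, flat on the floor of the round saucer of its size (the largest core in the largest saucer, and so on down to the smallest), one after another from the largest to the smallest. Set them down gently without dropping or tipping any, leave the plain cylindrical core and the branched core where they stand, and let go of everything at the end.

Things in the scene. Friction and masses are not known exactly. Their poses are not given: they have to be found in the camera images.
- core_xl: The largest stepped core: ochre hardened sand, three round tiers on one upright axis, like a stepped pile. From the foot up: diameter 80 x 26 high, diameter 62 x 26 high, diameter 46 x 38 high mm; 90 mm tall in all, about 420 g. Stands loose on the table, upright. Origin: centre of its underside; z up along its axis. Grip it by the top tier.
- core_l: The second largest stepped core: ochre hardened sand, three round tiers on one upright axis, like a stepped pile. From the foot up: diameter 62 x 22 high, diameter 46 x 22 high, diameter 32 x 36 high mm; 80 mm tall in all, about 210 g. Stands loose on the table, upright. Origin: centre of its underside; z up along its axis. Grip it by the top tier.
- core_m: The third largest stepped core: ochre hardened sand, three round tiers on one upright axis, like a stepped pile. From the foot up: diameter 44 x 18 high, diameter 33 x 18 high, diameter 23 x 36 high mm; 72 mm tall in all, about 90 g. Stands loose on the table, upright. Origin: centre of its underside; z up along its axis. Grip it by the top tier.
- core_s: The smallest stepped core: ochre hardened sand, three round tiers on one upright axis, like a stepped pile. From the foot up: diameter 26 x 14 high, diameter 20 x 14 high, diameter 15 x 34 high mm; 62 mm tall in all, about 30 g. Stands loose on the table, upright. Origin: centre of its underside; z up along its axis. Grip it by the top tier.
- saucer_xl: The largest drying saucer, for the largest stepped core: a round, shallow grey cast-iron dish fixed to the table, 112 mm outside diameter, opening 96 mm, rim 14 mm high and 8 mm thick, flat inner floor 6 mm above the table (the core stands on it). Origin: centre of its underside, on the table; z up.
- saucer_l: The second largest drying saucer, for the second largest stepped core: a round, shallow grey cast-iron dish fixed to the table, 94 mm outside diameter, opening 78 mm, rim 14 mm high and 8 mm thick, flat inner floor 6 mm above the table (the core stands on it). Origin: centre of its underside, on the table; z up.
- saucer_m: The third largest drying saucer, for the third largest stepped core: a round, shallow grey cast-iron dish fixed to the table, 76 mm outside diameter, opening 60 mm, rim 14 mm high and 8 mm thick, flat inner floor 6 mm above the table (the core stands on it). Origin: centre of its underside, on the table; z up.
- saucer_s: The smallest drying saucer, for the smallest stepped core: a round, shallow grey cast-iron dish fixed to the table, 58 mm outside diameter, opening 42 mm, rim 14 mm high and 8 mm thick, flat inner floor 6 mm above the table (the core stands on it). Origin: centre of its underside, on the table; z up.
- core_plain: Plain core, not wanted: one straight ochre sand cylinder, diameter 52 mm, 75 mm tall, no steps, about 250 g, standing loose. Origin: centre of its underside; z up.
- core_branch: Branched core, not wanted: ochre sand, two upright round tiers (diameter 60 x 34 high, then 44 x 36 high, 70 mm tall), centred 15 mm to -x of the origin, with a side arm of diameter 30 mm lying towards +x at 18 mm height and ending 57 mm from the origin; about 250 g, loose. Origin: on its underside between the two; z up.
There are look-alikes about, which are no part of the job. What is shaped like the core_l but turquoise or white is not meant.

How it is judged:
On the way, in this order (a step that is already met when the one before it is completed fails the run):
1. the largest stepped core stands in the largest saucer, let go (horizontal distance between core_xl and saucer_xl below 0.012 m and z of core_xl in the frame of saucer_xl between 0.002 and 0.01 m and angle between core_xl's own z axis and vertical below 0.12 rad and linear speed of core_xl below 0.02 m/s and contact force between the fingers and core_xl below 0.3 N), for 0.2 s.
2. the second largest stepped core stands in the second largest saucer, let go (horizontal distance between core_l and saucer_l below 0.012 m and z of core_l in the frame of saucer_l between 0.002 and 0.01 m and angle between core_l's own z axis and vertical below 0.12 rad and linear speed of core_l below 0.02 m/s and contact force between the fingers and core_l below 0.3 N), for 0.2 s.
3. the third largest stepped core stands in the third largest saucer, let go (horizontal distance between core_m and saucer_m below 0.012 m and z of core_m in the frame of saucer_m between 0.002 and 0.01 m and angle between core_m's own z axis and vertical below 0.12 rad and linear speed of core_m below 0.02 m/s and contact force between the fingers and core_m below 0.3 N), for 0.2 s.
4. the smallest stepped core stands in the smallest saucer, let go (horizontal distance between core_s and saucer_s below 0.012 m and z of core_s in the frame of saucer_s between 0.002 and 0.01 m and angle between core_s's own z axis and vertical below 0.12 rad and linear speed of core_s below 0.02 m/s and contact force between the fingers and core_s below 0.3 N), for 0.2 s.
At the end, for the whole second after the job is handed in: Each of the four stepped cores stands at rest and let go in the saucer of its size: axes within 12 mm, underside 2 to 10 mm above the saucer's underside (inner floor at 6 mm), tilt under 0.12 rad; the plain and the branched core within 25 mm of where they began (all of step 1 and all of step 2 and all of step 3 and all of step 4 and not (distance of core_plain from where it was at the start of the episode above 0.025 m) and not (distance of core_branch from where it was at the start of the episode above 0.025 m)); the robot touches nothing.
It fails at once if the plain core or the branched core is moved more than 25 mm (distance of any of core_plain, core_branch from where it was at the start of the episode above 0.025 m).
It fails at once if a stepped core is tipped (more than 35 degrees) (angle between any of core_xl, core_l, core_m, core_s's own z axis and vertical above 0.61 rad).
It fails at once if a stepped core lands in its saucer at more than 0.5 m/s (dropped) ((horizontal distance between core_xl and saucer_xl below 0.02 m and z of core_xl in the frame of saucer_xl below 0.02 m and linear speed of core_xl above 0.5 m/s) or (horizontal distance between core_l and saucer_l below 0.02 m and z of core_l in the frame of saucer_l below 0.02 m and linear speed of core_l above 0.5 m/s) or (horizontal distance between core_m and saucer_m below 0.02 m and z of core_m in the frame of saucer_m below 0.02 m and linear speed of core_m above 0.5 m/s) or (horizontal distance between core_s and saucer_s below 0.02 m and z of core_s in the frame of saucer_s below 0.02 m and linear speed of core_s above 0.5 m/s)).
It also fails if it takes over 120 s, if anything falls off the work surface, if the arm or the gripper's body presses on something with over 40 N, if the wrist force passes 120 N, or if a joint passes its speed limit or range.

## Working session

There is one attempt and no reset: what is moved stays moved. The work goes in short steps, Python scripts to look and compute and a shell command to move; the robot and the scene stay as the last step left them, time stands still between calls to the robot, and variables do not carry over. Pictures are saved under pics/ and viewed, and the job is handed in when it is done.

```bash
mkdir -p pics; ls; python3 - <<'E'
from workcell import manip
import cv2,numpy as np
o=manip.get_obs();print({k:(np.round(v,3).tolist()) for k,v in o.items()})
for n in ["top","side","wrist"]:
    c=manip.camera(n);cv2.imwrite(f"pics/{n}0.png",c["pixels"][:,:,::-1])
    np.savez(f"{n}0.npz",**c)
    print(n,[ (k,np.round(c[k],3).tolist()) for k in c if k not in("pixels","range_z")])
E
```

```text
pics
{'clock': 0.0, 'joint_pos': [1.321, 0.333, -0.065, 1.461, 0.022, 1.35, -0.089], 'joint_velocities': [-0.001, 0.002, -0.001, 0.001, 0.001, -0.001, -0.0], 'tau': [0.001, -62.544, 0.05, -39.161, 0.016, 0.01, -0.0], 'position': [0.14, -0.609, 0.248], 'ee_rot': [0.783, -0.623, -0.001, -0.0], 'ft_force': [0.389, -0.271, -0.485], 'torque': [0.051, 0.024, 0.01], 'grip_width': 0.997}
top [('K', [[390.355, 0.0, 286.535], [0.0, 390.355, 212.682], [0.0, 0.0, 1.0]]), ('origin', [0.35, 0.014, 0.99]), ('rotation', [-0.699, 0.709, -0.069, 0.056])]
side [('K', [[391.014, 0.0, 279.339], [0.0, 391.014, 210.813], [0.0, 0.0, 1.0]]), ('origin', [-0.034, 0.577, 0.624]), ('rotation', [-0.338, 0.827, -0.415, 0.173])]
wrist [('K', [[301.819, 0.0, 281.296], [0.0, 301.819, 209.723], [0.0, 0.0, 1.0]]), ('hand_eye', [[1.0, 0.001, -0.0, 0.0], [-0.001, 0.964, 0.267, -0.068], [0.0, -0.267, 0.964, -0.126], [0.0, 0.0, 0.0, 1.0]])]
```

View pics/top0.png

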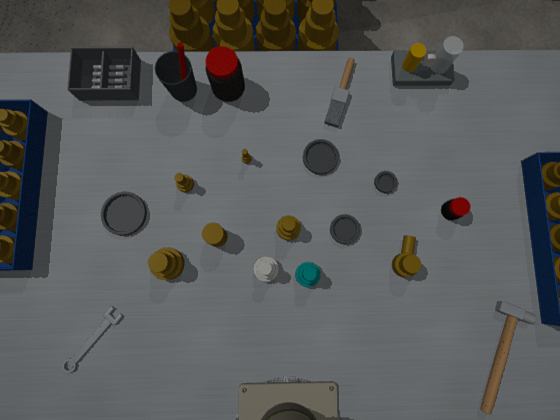

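View pics/side0.png

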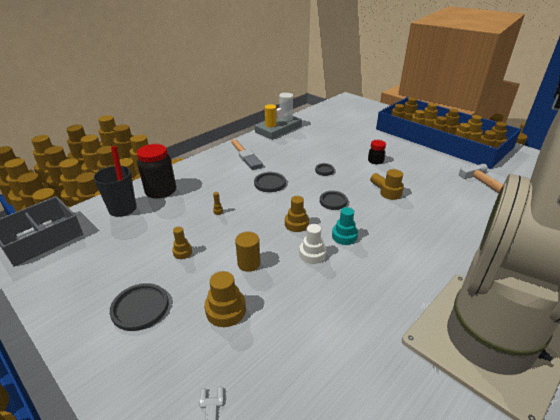

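View pics/wrist0.png

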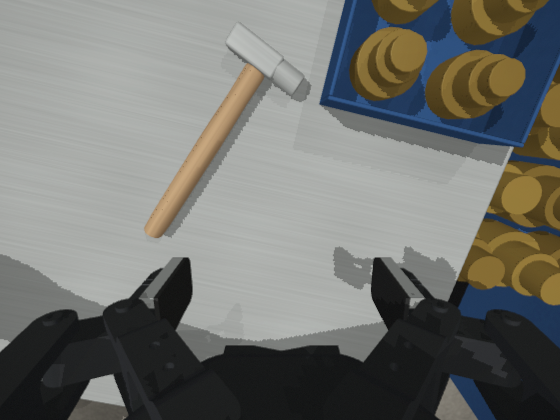

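The top view shows the stepped cores at XL (167,264), L (288,228), M (184,183) and S (247,157). The saucers are at XL (125,214), L (321,157), M (345,229) and S (386,182). The plain core is at (214,234) and the branched core at (407,262). Next I'll measure all of these.

```bash
cat > h.py <<'E'
import numpy as np,cv2
from scipy.spatial.transform import Rotation as R
from workcell import manip
def Rm(c):
    r=np.array(c["rotation"]);return r if r.shape==(3,3) else R.from_quat(r).as_matrix()
def load(n):return dict(np.load(n))
def pose(c,o=None):
    if "origin" in c: return Rm(c),np.array(c["origin"])
    Rt=R.from_quat(o["ee_rot"]).as_matrix();H=c["hand_eye"]
    return Rt@H[:3,:3],Rt@H[:3,3]+np.array(o["position"])
def cloud(c,o=None):
    Rc,t=pose(c,o);z=c["range_z"];v,u=np.mgrid[:z.shape[0],:z.shape[1]]
    K=c["K"];p=np.stack([(u-K[0,2])/K[0,0]*z,(v-K[1,2])/K[1,1]*z,z],-1)
    P=p@Rc.T+t;P[z<=0]=np.nan;return P
def ray(c,u,v,h,o=None):
    Rc,t=pose(c,o);K=c["K"];d=Rc@np.array([(u-K[0,2])/K[0,0],(v-K[1,2])/K[1,1],1]);return t+d*(h-t[2])/d[2]
def ochre(c):
    h=cv2.cvtColor(c["pixels"],cv2.COLOR_RGB2HSV);return cv2.inRange(h,(12,110,40),(30,255,255))>0
def top_circle(c,m,h,tol=.006,o=None):
    "centroid of min enclosing circle of cloud points near height h in mask"
    P=cloud(c,o);k=m&(abs(P[...,2]-h)<tol);q=P[k]
    (x,y),r=cv2.minEnclosingCircle(q[:,:2].astype(np.float32))
    vs,us=np.nonzero(k);cc=ray(c,us.mean(),vs.mean(),h,o)
    return dict(enc=np.round([x,y,2*r],4),ray=np.round(cc[:2],4),n=len(q),z=round(float(np.median(q[:,2])),4))
E
cat > m1.py <<'E'
from h import *
for n in ["top","side"]:
    c=load(n+"0.npz");P=cloud(c)
    print(n,"table z",np.nanmedian(P[200:300,250:400,2]))
    seeds={"top":dict(xl=(167,264,.09),l=(288,228,.08),m=(184,183,.072),s=(247,157,.062),plain=(214,234,.075),br=(407,262,.07)),
     "side":dict(xl=(224,300,.09),l=(297,215,.08),m=(180,242,.072),s=(217,204,.062),plain=(248,252,.075),br=(392,184,.07))}[n]
    nl,lab=cv2.connectedComponents(ochre(c).astype(np.uint8))
    for k,(u,v,h) in seeds.items():
        m=lab==lab[v,u]
        print(k,lab[v,u],m.sum(),top_circle(c,m,h))
    g=cv2.cvtColor(c["pixels"],cv2.COLOR_RGB2HSV);dark=((g[...,2]<85)&(g[...,1]<90)).astype(np.uint8)
    if n=="top":
      for k,(u,v,d) in dict(xl=(125,214,.112),l=(321,157,.094),m=(345,229,.076),s=(386,182,.058)).items():
        w=int(d*390/.95/2+8);sub=P[v-w:v+w,u-w:u+w].reshape(-1,3)
        q=sub[(sub[:,2]>.010)&(sub[:,2]<.018)]
        (x,y),r=cv2.minEnclosingCircle(q[:,:2].astype(np.float32))
        cs,_=cv2.findContours(dark[v-w:v+w,u-w:u+w],cv2.RETR_EXTERNAL,cv2.CHAIN_APPROX_NONE);b=max(cs,key=cv2.contourArea)
        W=np.array([ray(c,a[0][0]+u-w,a[0][1]+v-w,.014)[:2] for a in b],np.float32)
        print("saucer",k,np.round([x,y,2*r],4),len(q),"dark",np.round(np.r_[cv2.minEnclosingCircle(W)[0],2*cv2.minEnclosingCircle(W)[1]],4))
E
python3 m1.py
```

```text
top table z 0.0011819067781730919
xl 57 880 {'enc': array([0.401 , 0.2918, 0.0452]), 'ray': array([0.4005, 0.2916]), 'n': 322, 'z': 0.0904}
l 50 461 {'enc': array([ 0.4861, -0.0078,  0.0318]), 'ray': array([ 0.4858, -0.0078]), 'n': 146, 'z': 0.0805}
m 45 265 {'enc': array([0.6045, 0.255 , 0.0215]), 'ray': array([0.6042, 0.2552]), 'n': 63, 'z': 0.0727}
s 40 92 {'enc': array([0.6713, 0.0979, 0.0139]), 'ray': array([0.6702, 0.098 ]), 'n': 27, 'z': 0.063}
plain 52 442 {'enc': array([0.467 , 0.1711, 0.051 ]), 'ray': array([0.4665, 0.1712]), 'n': 363, 'z': 0.0755}
br 55 748 {'enc': array([ 0.3884, -0.296 ,  0.0444]), 'ray': array([ 0.3886, -0.2953]), 'n': 274, 'z': 0.071}
saucer xl [0.5297 0.4085 0.1123] 442 dark [0.5261 0.4018 0.1242]
saucer l [ 0.6747 -0.095   0.0953] 352 dark [ 0.6699 -0.0985  0.1019]
saucer m [ 0.4818 -0.1514  0.0757] 275 dark [ 0.4781 -0.1529  0.0823]
saucer s [ 0.6036 -0.2621  0.0581] 190 dark [ 0.5995 -0.2636  0.0649]
side table z 0.0013893308812074623
xl 15 1691 {'enc': array([0.4005, 0.2939, 0.0463]), 'ray': array([0.3984, 0.296 ]), 'n': 377, 'z': 0.0906}
l 10 606 {'enc': array([ 0.4859, -0.0061,  0.0305]), 'ray': array([ 0.4843, -0.0034]), 'n': 92, 'z': 0.0804}
m 13 419 {'enc': array([0.604 , 0.2583, 0.0216]), 'ray': array([0.6023, 0.259 ]), 'n': 63, 'z': 0.0725}
s 9 138 {'enc': array([0.6686, 0.1019, 0.0106]), 'ray': array([0.6685, 0.1025]), 'n': 18, 'z': 0.0621}
plain 14 816 {'enc': array([0.4665, 0.1736, 0.0524]), 'ray': array([0.4644, 0.1756]), 'n': 323, 'z': 0.0757}
br 7 649 {'enc': array([ 0.3882, -0.2938,  0.0437]), 'ray': array([ 0.3878, -0.2907]), 'n': 119, 'z': 0.071}
```

```bash
python3 -c "
from workcell import manip;print(manip.tcp_to_tips)"; python3 -m pendant '[[[4,3.2,0],[0,0,0],0],[[4,3.2,0],[0,0,0],0],[[4,3.2,0],[0,0,0],0],[[4,3.2,0],[0,0,0],0],[[4,3.2,0],[0,0,0],0],[[4,3.2,0],[0,0,0],0],[[4,3.2,0],[0,0,0],0],[[4,3.2,0],[0,0,0],0]]' 60
```

```text
0.017
clock: 1.15
position: [0.4637, -0.3458, 0.2455]
ee_rot: [0.78, -0.626, -0.002, 0.0]
ft_force: [0.4, -0.7, 0.8]
grip_width: 1.0
```

```bash
python3 -m pendant '[[[1,5.3,0],[0,0,0],0],[[1,5.3,0],[0,0,0],0],[[1,5.3,0],[0,0,0],0],[[0,5.3,0],[0,0,0],0],[[0,5.3,0],[0,0,0],0],[[0,5.3,0],[0,0,0],0],[[0,5.3,0],[0,0,0],0],[[-1,5.3,0],[0,0,0],0],[[-2,5.3,0],[0,0,0],0],[[-2,5.3,0],[0,0,0],0],[[-2,5.3,0],[0,0,0],0],[[-2,5.3,0],[0,0,0],0]]'
```

```text
clock: 2.65
position: [0.4014, 0.3102, 0.2434]
ee_rot: [0.779, -0.627, -0.002, -0.0]
ft_force: [1.3, 0.4, -0.7]
grip_width: 1.003
```

```bash
python3 - <<'E'
from h import *
o=manip.get_obs();c=manip.camera("wrist");print(o["position"],o["joint_pos"])
cv2.imwrite("pics/w1.png",c["pixels"][:,:,::-1])
P=cloud(c,o);m=ochre(c)
for h in(.09,):
    k=m&(abs(P[...,2]-h)<.006)&(np.hypot(P[...,0]-.4,P[...,1]-.291)<.04)
    print(top_circle(c,k,h,.006,o))
E
```

```text
[0.40139799 0.31017764 0.24342335] [ 0.060698    0.15845449 -0.87220834  1.73637065  0.12066882  1.30471242
 -2.19147104]
{'enc': array([0.4009, 0.2933, 0.0458]), 'ray': array([0.4023, 0.2945]), 'n': 1629, 'z': 0.0902}
```

View pics/w1.png

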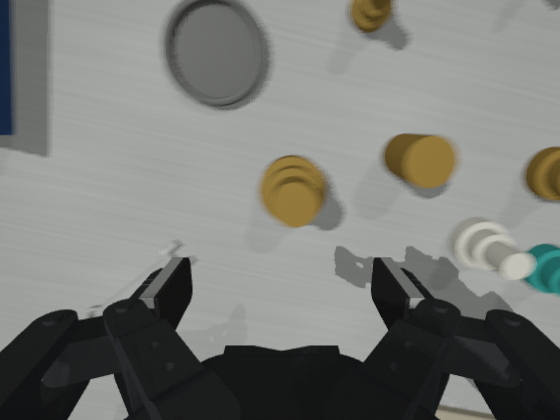

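```bash
python3 -m pendant '[[[0,-1.75,-1],[0,0,0],0],[[0,0,-3],[0,0,0],0],[[0,0,-3],[0,0,0],0],[[0,0,-3],[0,0,0],0],[[0,0,0],[0,0,0],0]]'
python3 - <<'E'
from h import *
o=manip.get_obs();c=manip.camera("wrist");print(o["position"],o["joint_pos"])
cv2.imwrite("pics/w2.png",c["pixels"][:,:,::-1])
P=cloud(c,o);m=ochre(c)
k=m&(np.hypot(P[...,0]-.4,P[...,1]-.291)<.04)
print(top_circle(c,k,.09,.006,o))
q=P[(np.hypot(P[...,0]-.53,P[...,1]-.4085)<.07)&(P[...,2]>.010)&(P[...,2]<.02)]
print(cv2.minEnclosingCircle(q[:,:2].astype(np.float32)))
E
```

```text
clock: 3.32
position: [0.3966, 0.2951, 0.1393]
ee_rot: [0.781, -0.624, -0.003, 0.0]
ft_force: [0.7, 0.3, 0.4]
grip_width: 0.998
[0.39656337 0.29511395 0.1393349 ] [ 0.04621981  0.23999354 -0.85125763  1.89478299  0.1947654   1.09570438
 -2.22833841]
{'enc': array([0.4007, 0.2931, 0.0459]), 'ray': array([0.4019, 0.2933]), 'n': 4034, 'z': 0.0902}
((0.5274214744567871, 0.40876466035842896), 0.05594133213162422)
```

View pics/w2.png

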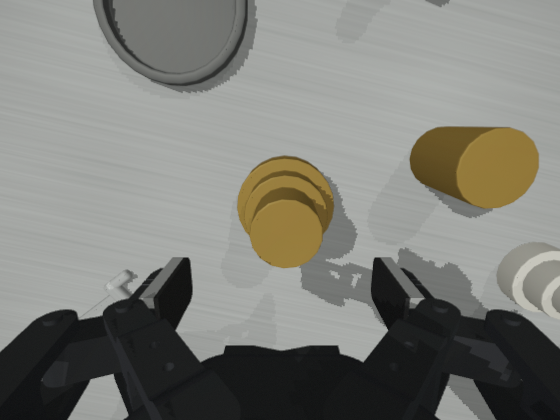

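The XL core at (286,233) sits centred between the fingers. I'll shift slightly and descend.

```bash
python3 -m pendant '[[[0.4,-0.2,0],[0,0,0],0],[[0,0,-2.1],[0,0,0],0],[[0,0,-2.1],[0,0,0],0],[[0,0,-2.0],[0,0,0],0],[[0,0,0],[0,0,0],0]]'
```

```text
clock: 4.0
position: [0.4064, 0.2933, 0.0825]
ee_rot: [0.78, -0.625, -0.001, -0.005]
ft_force: [-0.4, -0.4, 0.6]
grip_width: 1.001
```

```bash
python3 -m pendant '[[[-0.4,0,-0.6],[0,0,0],0],[[0,0,0],[0,0,0],0],[[0,0,0],[0,0,0],0]]'
```

```text
clock: 4.38
position: [0.403, 0.294, 0.0779]
ee_rot: [0.78, -0.625, -0.0, -0.006]
ft_force: [-0.2, 0.5, 0.2]
grip_width: 1.002
```

```bash
python3 -m pendant '[[[-0.15,-0.1,-0.1],[0,0,0],60],[[0,0,0],[0,0,0],100],[[0,0,0],[0,0,0],120],[[0,0,0],[0,0,0],150],[[0,0,0],[0,0,0],180],[[0,0,0],[0,0,0],180],[[0,0,0],[0,0,0],180]]' 60
```

```text
clock: 5.25
position: [0.4017, 0.2934, 0.0778]
ee_rot: [0.78, -0.625, 0.0, -0.006]
ft_force: [-1.1, 0.9, 1.7]
grip_width: 0.52
```

```bash
python3 -m pendant '[[[0,0,1],[0,0,0],180],[[0,0,2],[0,0,0],180],[[0,0,2],[0,0,0],180],[[1.6,1.4,0],[0,0,0],180],[[2,1.8,0],[0,0,0],180],[[2,1.8,0],[0,0,0],180],[[2,1.8,0],[0,0,0],180],[[2,1.8,0],[0,0,0],180],[[2,1.8,0],[0,0,0],180],[[1,1,0],[0,0,0],180],[[0,0,0],[0,0,0],180]]'
python3 - <<'E'
from h import *
o=manip.get_obs();c=manip.camera("wrist");print(o["position"],o["joint_pos"])
cv2.imwrite("pics/w3.png",c["pixels"][:,:,::-1])
c=manip.camera("side");cv2.imwrite("pics/s3.png",c["pixels"][:,:,::-1])
E
```

```text
clock: 6.62
position: [0.5289, 0.4051, 0.1272]
ee_rot: [0.779, -0.627, -0.001, -0.0]
ft_force: [0.5, 0.2, -5.1]
grip_width: 0.519
[0.52890119 0.40511022 0.12716914] [-0.2059752   0.61955804 -0.73767069  1.44999294  0.42391469  1.23553672
 -2.34442811]
```

View pics/s3.png

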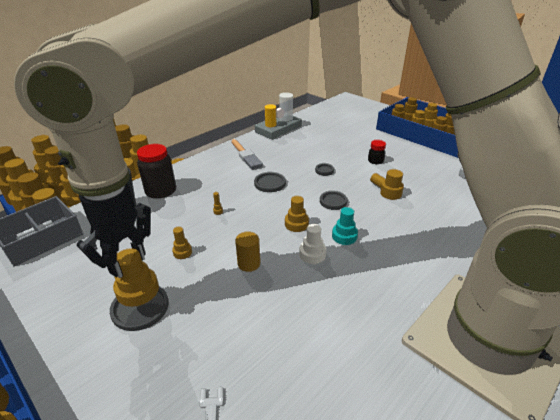

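View pics/w3.png

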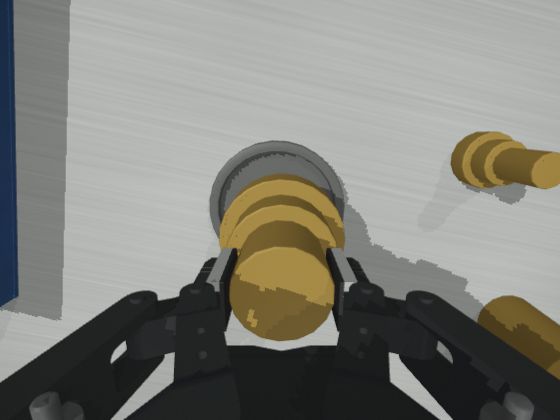

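The core is held upright at (280,290) in the wrist view, and the saucer rim is visible behind it at (277,190). I'll measure the two relative to each other.

```bash
cat > rel.py <<'E'
import sys
from h import *
# args: saucer x y outerdiam, core height above underside guess (top z), top diam
sx,sy,D,topz,td=map(float,sys.argv[1:6])
from scipy.optimize import least_squares
o=manip.get_obs();c=manip.camera("wrist");P=cloud(c,o);m=ochre(c)
print("tcp",np.round(o["position"],4))
# held core top: highest ochre within 4 cm of tcp
near=m&(np.hypot(P[...,0]-o["position"][0],P[...,1]-o["position"][1])<.05)
k=near&(abs(P[...,2]-topz)<.006)
print("core top",top_circle(c,k,topz,.006,o) if k.sum() else None)
def rim(c,o,n):
    P=cloud(c,o);r=np.hypot(P[...,0]-sx,P[...,1]-sy)
    k=(r<D/2+.015)&(P[...,2]>.0095)&(P[...,2]<.02)&~ochre(c);q=P[k][:,:2]
    f=least_squares(lambda s:np.hypot(q[:,0]-s[0],q[:,1]-s[1])-(D/2-.004),[sx,sy],loss="soft_l1",f_scale=.002).x
    print(n,"rim",np.round(f,4),len(q))
rim(c,o,"wrist")
for n in("top","side"):rim(manip.camera(n),None,n)
E
python3 rel.py .5297 .4085 .112 .142 .046
```

```text
tcp [0.5285 0.4044 0.1273]
core top {'enc': array([0.5272, 0.404 , 0.0468]), 'ray': array([0.5304, 0.4044]), 'n': 8091, 'z': 0.1397}
wrist rim [0.5292 0.4088] 2325
top rim [0.5286 0.4074] 112
side rim [0.5287 0.4097] 481
```

```bash
python3 -m pendant '[[[0.1,0.45,0],[0,0,0],180],[[0,0,-1.2],[0,0,0],180],[[0,0,-1.2],[0,0,0],180],[[0,0,-1],[0,0,0],180],[[0,0,0],[0,0,0],180],[[0,0,0],[0,0,0],180]]'
```

```text
clock: 7.62
position: [0.5291, 0.4081, 0.0907]
ee_rot: [0.779, -0.627, -0.0, 0.0]
ft_force: [0.7, 0.3, -4.6]
grip_width: 0.522
```

```bash
python3 -m pendant '[[[0,0,-0.35],[0,0,0],180],[[0,0,-0.2],[0,0,0],180],[[0,0,-0.1],[0,0,0],180],[[0,0,0],[0,0,0],180]]'
```

```text
clock: 8.12
position: [0.5295, 0.4084, 0.0847]
ee_rot: [0.779, -0.627, -0.0, -0.0]
ft_force: [0.0, 0.1, -5.5]
grip_width: 0.522
```

```bash
python3 -m pendant '[[[0,0,-0.1],[0,0,0],180],[[0,0,-0.05],[0,0,0],180],[[0,0,0],[0,0,0],180]]'
```

```text
clock: 8.5
position: [0.5296, 0.4085, 0.0841]
ee_rot: [0.779, -0.627, -0.0, -0.001]
ft_force: [-0.7, 0.2, -4.8]
grip_width: 0.518
```

```bash
python3 -m pendant '[[[0,0,-0.15],[0,0,0],180],[[0,0,-0.1],[0,0,0],180],[[0,0,0],[0,0,0],180]]'
```

```text
clock: 8.88
position: [0.5296, 0.4087, 0.0841]
ee_rot: [0.779, -0.627, 0.001, -0.001]
ft_force: [-0.3, 0.1, -5.6]
grip_width: 0.517
```

```bash
python3 -m pendant '[[[0,0,-0.25],[0,0,0],180],[[0,0,0],[0,0,0],180]]'
```

```text
clock: 9.12
position: [0.5296, 0.409, 0.0841]
ee_rot: [0.779, -0.627, 0.001, -0.001]
ft_force: [-0.3, 0.2, -5.2]
grip_width: 0.523
```

```bash
python3 -m pendant '[[[0,0,-0.3],[0,0,0],180]]'; python3 - <<'E'
from h import *
c=manip.camera("side");cv2.imwrite("pics/s4.png",cv2.resize(c["pixels"][220:350,60:240,::-1],None,fx=4,fy=4))
o=manip.get_obs();print(o["position"],o["ft_force"],o["joint_pos"])
c=manip.camera("wrist");P=cloud(c,o);m=ochre(c)
k=m&(np.hypot(P[...,0]-.529,P[...,1]-.4085)<.05)
h=P[k][:,2];print(np.histogram(h,np.arange(0,.12,.004)))
E
```

```text
clock: 9.25
position: [0.5297, 0.4093, 0.0837]
ee_rot: [0.779, -0.627, 0.001, -0.001]
ft_force: [-13.3, -15.1, 38.6]
grip_width: 0.516
[0.52969882 0.40924461 0.08382167] [-10.04454645  -9.00946001  23.6754411 ] [-0.22531597  0.66518521 -0.7167808   1.47896049  0.4599169   1.16658432
 -2.37242783]
(array([   0,    9,   21,   62,   74,   66,   83,  938, 1829,  103,  120,
        126,  127,  150, 2105,  159,  180,  194,  214,  219,  235,  264,
        294, 2059, 6105,    0,    0,    0,    0]), array([0.   , 0.004, 0.008, 0.012, 0.016, 0.02 , 0.024, 0.028, 0.032,
       0.036, 0.04 , 0.044, 0.048, 0.052, 0.056, 0.06 , 0.064, 0.068,
       0.072, 0.076, 0.08 , 0.084, 0.088, 0.092, 0.096, 0.1  , 0.104,
       0.108, 0.112, 0.116]))
```

View pics/s4.png

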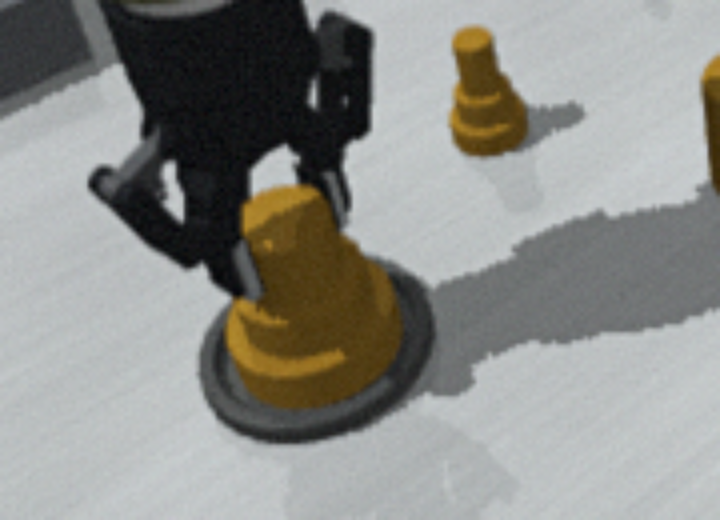

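The core is standing on the saucer floor: the force rises to 38 N and its top is at 0.096. Releasing.

```bash
python3 -m pendant '[[[0,0,0],[0,0,0],180],[[0,0,0],[0,0,0],100],[[0,0,0],[0,0,0],70],[[0,0,0],[0,0,0],30],[[0,0,0],[0,0,0],0],[[0,0,0],[0,0,0],0],[[0,0,1.5],[0,0,0],0],[[0,0,3],[0,0,0],0],[[0,0,4],[0,0,0],0],[[0,0,4],[0,0,0],0]]'; python3 rel.py .529 .4085 .112 .096 .046
```

```text
clock: 10.6
position: [0.5291, 0.4092, 0.2122]
ee_rot: [0.779, -0.627, 0.001, -0.001]
ft_force: [1.2, 1.1, 0.4]
grip_width: 0.996
tcp [0.5291 0.4092 0.2122]
core top {'enc': array([0.5283, 0.4085, 0.0462]), 'ray': array([0.5295, 0.4087]), 'n': 2263, 'z': 0.0962}
wrist rim [0.5292 0.4091] 1942
top rim [0.5288 0.4082] 208
side rim [0.5288 0.4097] 507
```

XL is placed within about 1 mm. Next is L.

```bash
python3 -m pendant '[[[-0.5,-4.2,0.5],[0,0,0],0],[[-0.5,-4.2,0],[0,0,0],0],[[-0.5,-4.2,0],[0,0,0],0],[[-0.5,-4.2,0],[0,0,0],0],[[-0.5,-4.2,0],[0,0,0],0],[[-0.5,-4.2,0],[0,0,0],0],[[-0.5,-4.2,0],[0,0,0],0],[[-0.5,-4.2,0],[0,0,0],0],[[-0.2,-4.2,0],[0,0,0],0],[[0,-3,0],[0,0,0],0],[[0,0,-3],[0,0,0],0],[[0,0,0],[0,0,0],0]]'; python3 - <<'E'
from h import *
o=manip.get_obs();c=manip.camera("wrist");print(o["position"],o["joint_pos"])
cv2.imwrite("pics/w5.png",c["pixels"][:,:,::-1])
P=cloud(c,o);m=ochre(c)
k=m&(np.hypot(P[...,0]-.486,P[...,1]+.007)<.035)
print(top_circle(c,k,.08,.006,o))
E
```

```text
clock: 12.25
position: [0.4798, -0.0127, 0.1844]
ee_rot: [0.779, -0.627, -0.001, 0.0]
ft_force: [-0.3, 0.1, 0.2]
grip_width: 1.002
[ 0.47981896 -0.01265261  0.18444089] [ 0.56397046  0.11211671 -0.66228979  1.88543662  0.07376982  1.1704658
 -1.48048539]
{'enc': array([ 0.486 , -0.008 ,  0.0321]), 'ray': array([ 0.4871, -0.0078]), 'n': 1215, 'z': 0.0802}
```

View pics/w5.png

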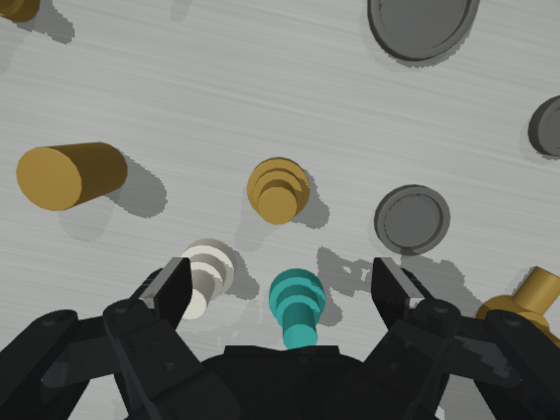

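The L core is at (278,200), with the white look-alike at (205,275) and the turquoise one at (298,300) nearby. I'll check the clearances before descending.

```bash
python3 -c "
from h import *
c=load('top0.npz')
for u,v in((265,267),(308,273)):print(ray(c,u,v,.07))"
```

```text
[0.38574855 0.04850558 0.07      ]
[ 0.37033734 -0.05157626  0.07      ]
```

```bash
python3 -m pendant '[[[0.65,0.5,0],[0,0,0],0],[[0,0,-2.5],[0,0,0],0],[[0,0,-2.5],[0,0,0],0],[[0,0,-1.5],[0,0,0],0],[[0,0,0],[0,0,0],0],[[0,0,0],[0,0,0],0]]'
```

```text
clock: 13.05
position: [0.4925, -0.0033, 0.1251]
ee_rot: [0.78, -0.625, 0.003, -0.003]
ft_force: [-0.2, 0.5, -0.2]
grip_width: 1.001
```

```bash
python3 -m pendant '[[[-0.6,-0.4,0],[0,0,0],0],[[0,0,-1.5],[0,0,0],0],[[0,0,-1],[0,0,0],0],[[0,0,0],[0,0,0],0],[[0,0,0],[0,0,0],0]]'
```

```text
clock: 13.68
position: [0.4865, -0.0079, 0.0995]
ee_rot: [0.78, -0.626, 0.004, -0.003]
ft_force: [-0.4, 0.6, 0.8]
grip_width: 0.998
```

```bash
python3 -m pendant '[[[0,0,-1],[0,0,0],0],[[0,0,-1],[0,0,0],0],[[0,0,-1],[0,0,0],0],[[0,0,0],[0,0,0],0],[[0,0,0],[0,0,0],0]]'
```

```text
clock: 14.3
position: [0.4865, -0.0077, 0.0672]
ee_rot: [0.78, -0.626, 0.004, -0.003]
ft_force: [-0.4, 0.4, -0.8]
grip_width: 0.996
```

```bash
python3 -m pendant '[[[0,0,0],[0,0,0],80],[[0,0,0],[0,0,0],140],[[0,0,0],[0,0,0],165],[[0,0,0],[0,0,0],185],[[0,0,0],[0,0,0],210],[[0,0,0],[0,0,0],210],[[0,0,0],[0,0,0],210]]' 50;python3 -m pendant '[[[0,0,1],[0,0,0],210],[[0,0,2],[0,0,0],210],[[0,0,2],[0,0,0],210],[[0,0,0],[0,0,0],210],[[0,0,0],[0,0,0],210]]'
```

```text
clock: 15.18
position: [0.487, -0.0078, 0.068]
ee_rot: [0.78, -0.626, 0.005, -0.004]
ft_force: [0.6, 1.2, 0.7]
grip_width: 0.356
clock: 15.8
position: [0.4861, -0.0078, 0.1198]
ee_rot: [0.78, -0.626, 0.004, -0.003]
ft_force: [0.7, -0.5, -1.2]
grip_width: 0.358
```

```bash
python3 -m pendant '[[[1.2,-0.6,0],[0,0,0],210],[[2.2,-1,0],[0,0,0],210],[[2.5,-1.2,0],[0,0,0],210],[[2.5,-1.2,0],[0,0,0],210],[[2.5,-1.2,0],[0,0,0],210],[[2.5,-1.2,0],[0,0,0],210],[[2.5,-1.2,0],[0,0,0],210],[[1.8,-0.8,0],[0,0,0],210],[[0.8,-0.3,0],[0,0,0],210],[[0,0,0],[0,0,0],210],[[0,0,0],[0,0,0],210]]'; python3 rel.py .6745 -.095 .094 .132 .032
```

```text
clock: 17.18
position: [0.6778, -0.1032, 0.1078]
ee_rot: [0.779, -0.627, -0.001, 0.001]
ft_force: [-1.0, -0.3, -2.1]
grip_width: 0.358
tcp [ 0.6778 -0.1032  0.1078]
core top None
wrist rim [ 0.6746 -0.0961] 2363
top rim [ 0.6744 -0.0959] 229
side rim [ 0.6734 -0.0934] 182
```

```bash
python3 -m pendant '[[[-0.35,0.75,0],[0,0,0],210],[[0,0,0],[0,0,0],210],[[0,0,0],[0,0,0],210]]'; python3 rel.py .6745 -.0955 .094 .120 .032
```

```text
clock: 17.7
position: [0.6739, -0.0946, 0.1091]
ee_rot: [0.779, -0.627, 0.0, 0.001]
ft_force: [-0.1, -0.4, -2.3]
grip_width: 0.36
tcp [ 0.6739 -0.0946  0.1091]
core top {'enc': array([ 0.673 , -0.0946,  0.0329]), 'ray': array([ 0.6744, -0.0949]), 'n': 4135, 'z': 0.1212}
wrist rim [ 0.6743 -0.0956] 2388
top rim [ 0.6742 -0.0956] 239
side rim [ 0.6732 -0.0933] 178
```

```bash
python3 -m pendant '[[[0,0,-1],[0,0,0],210],[[0,0,-1],[0,0,0],210],[[0,0,-0.8],[0,0,0],210],[[0,0,0],[0,0,0],210],[[0,0,0],[0,0,0],210]]'
```

```text
clock: 18.48
position: [0.6735, -0.095, 0.0779]
ee_rot: [0.779, -0.627, -0.001, 0.001]
ft_force: [-0.0, -0.1, -1.0]
grip_width: 0.359
```

```bash
python3 -m pendant '[[[0,0,-0.2],[0,0,0],210],[[0,0,-0.15],[0,0,0],210],[[0,0,-0.1],[0,0,0],210]]'
```

```text
clock: 18.85
position: [0.6739, -0.095, 0.0744]
ee_rot: [0.779, -0.627, -0.0, 0.001]
ft_force: [-4.0, 0.8, 7.3]
grip_width: 0.357
```

Contact. Settling, then release.

```bash
python3 -m pendant '[[[0,0,-0.1],[0,0,0],210],[[0,0,0],[0,0,0],210],[[0,0,0],[0,0,0],150],[[0,0,0],[0,0,0],110],[[0,0,0],[0,0,0],60],[[0,0,0],[0,0,0],0],[[0,0,0],[0,0,0],0],[[0,0,0],[0,0,0],0],[[0,0,1.5],[0,0,0],0],[[0,0,3],[0,0,0],0],[[0,0,4],[0,0,0],0],[[0,0,4],[0,0,0],0]]'; python3 rel.py .6745 -.0955 .094 .086 .032
```

```text
clock: 20.35
position: [0.6729, -0.0948, 0.2033]
ee_rot: [0.779, -0.627, -0.001, 0.001]
ft_force: [0.7, -0.2, 0.2]
grip_width: 1.0
tcp [ 0.6729 -0.0948  0.2033]
core top {'enc': array([ 0.6728, -0.0951,  0.032 ]), 'ray': array([ 0.6736, -0.095 ]), 'n': 1097, 'z': 0.0862}
wrist rim [ 0.6745 -0.0956] 1810
top rim [ 0.674  -0.0955] 340
side rim [ 0.6735 -0.0937] 156
```

L is placed. Next is M.

```bash
python3 -m pendant '[[[-0.7,2,0.3],[0,0,0],0],[[-0.7,4,0],[0,0,0],0],[[-0.7,4,0],[0,0,0],0],[[-0.7,4,0],[0,0,0],0],[[-0.7,4,0],[0,0,0],0],[[-0.7,4,0],[0,0,0],0],[[-0.7,4,0],[0,0,0],0],[[-0.7,4,0],[0,0,0],0],[[-0.7,3,0],[0,0,0],0],[[-0.5,2,0],[0,0,0],0],[[0,0,0],[0,0,0],0],[[0,0,-2],[0,0,0],0]]'; python3 - <<'E'
from h import *
o=manip.get_obs();c=manip.camera("wrist");print(o["position"],o["joint_pos"])
cv2.imwrite("pics/w6.png",c["pixels"][:,:,::-1])
P=cloud(c,o);m=ochre(c)
k=m&(np.hypot(P[...,0]-.604,P[...,1]-.256)<.035)
print(top_circle(c,k,.072,.006,o))
E
```

```text
clock: 22.0
position: [0.59, 0.2784, 0.183]
ee_rot: [0.782, -0.623, -0.004, 0.003]
ft_force: [-0.0, -0.9, -0.9]
grip_width: 1.001
[0.58999369 0.2783982  0.18299626] [-0.02595088  0.52537822 -0.6753446   1.42866959  0.32421354  1.30997204
 -2.06593368]
{'enc': array([0.6055, 0.2567, 0.0227]), 'ray': array([0.6061, 0.2572]), 'n': 591, 'z': 0.0721}
```

View pics/w6.png

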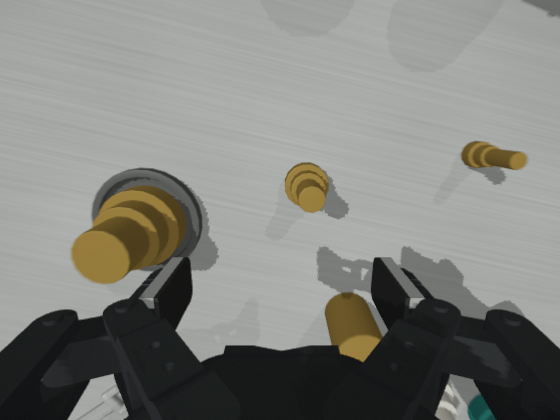

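M is at (311,198), and the placed XL core is upright at left (105,255). Clearances are fine.

```bash
python3 -m pendant '[[[1.4,-2.1,0],[0,0,0],0],[[0,0,-2],[0,0,0],0],[[0,0,-2],[0,0,0],0],[[0,0,0],[0,0,0],0],[[0,0,0],[0,0,0],0]]'; python3 - <<'E'
from h import *
o=manip.get_obs();c=manip.camera("wrist");print(o["position"])
P=cloud(c,o);m=ochre(c)
k=m&(np.hypot(P[...,0]-.604,P[...,1]-.256)<.035)
print(top_circle(c,k,.072,.006,o))
E
```

```text
clock: 22.68
position: [0.6018, 0.2513, 0.1314]
ee_rot: [0.781, -0.625, -0.006, 0.009]
ft_force: [0.4, 0.2, 0.4]
grip_width: 0.997
[0.60181281 0.25127916 0.13139215]
{'enc': array([0.6052, 0.2564, 0.0228]), 'ray': array([0.6063, 0.2567]), 'n': 934, 'z': 0.0722}
```

```bash
cat > tilt.py <<'E'
from h import *
o=manip.get_obs();z=R.from_quat(o["ee_rot"]).as_matrix()[:,2];a=np.cross(z,[0,0,-1]);print("corr deg",np.round(np.degrees(a),2),np.round(o["position"],4))
E
python3 tilt.py
```

```text
corr deg [ 0.33 -1.21  0.  ] [0.6017 0.2512 0.1313]
```

```bash
python3 -m pendant '[[[0.3,0.5,0],[0.3,-1.2,0],0],[[0,0,-1.5],[0,0,0],0],[[0,0,-1.5],[0,0,0],0],[[0,0,0],[0,0,0],0],[[0,0,0],[0,0,0],0]]'; python3 tilt.py
```

```text
clock: 23.35
position: [0.6049, 0.2575, 0.0999]
ee_rot: [0.781, -0.624, 0.001, -0.001]
ft_force: [1.1, 0.1, -1.2]
grip_width: 0.999
corr deg [-0.03  0.14  0.  ] [0.6049 0.2575 0.0999]
```

```bash
python3 -m pendant '[[[0,-0.12,0],[0,0,0],0],[[0,0,-1.2],[0,0,0],0],[[0,0,-1.2],[0,0,0],0],[[0,0,-1],[0,0,0],0],[[0,0,0],[0,0,0],0],[[0,0,0],[0,0,0],0]]'; python3 tilt.py
```

```text
clock: 24.1
position: [0.6049, 0.256, 0.0635]
ee_rot: [0.781, -0.624, 0.001, -0.001]
ft_force: [0.6, 0.2, -0.3]
grip_width: 1.0
corr deg [-0.03  0.13  0.  ] [0.6049 0.256  0.0635]
```

```bash
python3 -m pendant '[[[0,0,-0.2],[0,0,0],100],[[0,0,0],[0,0,0],150],[[0,0,0],[0,0,0],175],[[0,0,0],[0,0,0],195],[[0,0,0],[0,0,0],210],[[0,0,0],[0,0,0],230],[[0,0,0],[0,0,0],230],[[0,0,0],[0,0,0],230]]' 35;python3 tilt.py; python3 -m pendant '[[[0,0,1],[0,0,0],230],[[0,0,3],[0,0,0],230],[[0,0,4],[0,0,0],230],[[0,0,3],[0,0,0],230],[[0,0,0],[0,0,0],230],[[0,0,0],[0,0,0],230]]'
```

```text
clock: 25.1
position: [0.6053, 0.2563, 0.0623]
ee_rot: [0.781, -0.624, 0.001, -0.001]
ft_force: [-0.1, 0.2, -0.7]
grip_width: 0.255
corr deg [-0.05  0.2   0.  ] [0.6053 0.2563 0.0623]
clock: 25.85
position: [0.6043, 0.256, 0.177]
ee_rot: [0.781, -0.624, 0.001, -0.001]
ft_force: [0.3, 0.1, -0.3]
grip_width: 0.254
```

```bash
python3 -m pendant '[[[-0.4,-1.5,0.3],[0,0,0],230],[[-0.9,-3,0.2],[0,0,0],230],[[-1.2,-3.9,0.1],[0,0,0],230],[[-1.2,-3.9,0.1],[0,0,0],230],[[-1.2,-3.9,0.1],[0,0,0],230],[[-1.2,-3.9,0.1],[0,0,0],230],[[-1.2,-3.9,0.1],[0,0,0],230],[[-1.2,-3.9,0.1],[0,0,0],230],[[-1.2,-3.9,0],[0,0,0],230],[[-1.2,-3.9,0],[0,0,0],230],[[-0.8,-3,0],[0,0,0],230],[[0,-1,0],[0,0,0],230]]';python3 -m pendant '[[[0,0,0],[0,0,0],230],[[0,0,0],[0,0,0],230]]'; python3 tilt.py
```

```text
clock: 27.35
position: [0.4703, -0.1646, 0.178]
ee_rot: [0.778, -0.628, -0.005, 0.006]
ft_force: [0.8, -0.5, -1.4]
grip_width: 0.26
clock: 27.6
position: [0.47, -0.1637, 0.1774]
ee_rot: [0.778, -0.628, -0.006, 0.006]
ft_force: [0.3, 0.2, -1.1]
grip_width: 0.254
corr deg [ 0.08 -0.91  0.  ] [ 0.47   -0.1637  0.1774]
```

```bash
python3 -m pendant '[[[1.1,1.2,0],[0,-0.9,0],230],[[0,0,-2.2],[0,0,0],230],[[0,0,-2.2],[0,0,0],230],[[0,0,-1.5],[0,0,0],230],[[0,0,0],[0,0,0],230],[[0,0,0],[0,0,0],230]]'; python3 tilt.py;  python3 rel.py .4815 -.1515 .076 .128 .023
```

```text
clock: 28.35
position: [0.4861, -0.1427, 0.1181]
ee_rot: [0.781, -0.625, 0.002, -0.002]
ft_force: [0.7, 0.1, -0.3]
grip_width: 0.256
corr deg [-0.04  0.37  0.  ] [ 0.4861 -0.1427  0.1181]
tcp [ 0.4861 -0.1427  0.1181]
core top {'enc': array([ 0.4859, -0.143 ,  0.0242]), 'ray': array([ 0.4875, -0.1427]), 'n': 2118, 'z': 0.1281}
wrist rim [ 0.4818 -0.1511] 1709
top rim [ 0.4821 -0.1516] 118
side rim [ 0.4815 -0.149 ] 216
```

```bash
python3 -m pendant '[[[-0.4,-0.85,0],[0,0,0],230],[[0,0,-1],[0,0,0],230],[[0,0,-1],[0,0,0],230],[[0,0,-1],[0,0,0],230],[[0,0,0],[0,0,0],230],[[0,0,0],[0,0,0],230]]'; python3 tilt.py;  python3 rel.py .4815 -.1515 .076 .098 .023
```

```text
clock: 29.25
position: [0.4814, -0.1527, 0.086]
ee_rot: [0.78, -0.625, 0.003, -0.002]
ft_force: [0.0, 0.2, -0.5]
grip_width: 0.256
corr deg [-0.01  0.38  0.  ] [ 0.4814 -0.1527  0.086 ]
tcp [ 0.4814 -0.1527  0.086 ]
core top {'enc': array([ 0.4808, -0.1531,  0.0242]), 'ray': array([ 0.4835, -0.1526]), 'n': 2019, 'z': 0.0962}
wrist rim [ 0.4819 -0.1516] 2466
top rim [ 0.4819 -0.1508] 125
side rim [ 0.4815 -0.1492] 156
```

Underside is at 0.0237, so 1.77 cm to go.

```bash
python3 -m pendant '[[[0.05,0.15,-0.6],[0,0.3,0],230],[[0,0,-0.5],[0,0,0],230],[[0,0,-0.3],[0,0,0],230],[[0,0,0],[0,0,0],230]]';python3 tilt.py
```

```text
clock: 29.9
position: [0.4821, -0.1512, 0.0715]
ee_rot: [0.78, -0.625, 0.001, -0.0]
ft_force: [-0.5, 0.1, -0.8]
grip_width: 0.257
corr deg [0.02 0.11 0.  ] [ 0.4821 -0.1512  0.0715]
```

```bash
python3 -m pendant '[[[0,0,-0.2],[0,0,0],230],[[0,0,-0.15],[0,0,0],230]]'; python3 -m pendant '[[[0,0,-0.12],[0,0,0],230]]'
```

```text
clock: 30.15
position: [0.4823, -0.1513, 0.0681]
ee_rot: [0.78, -0.625, 0.001, -0.0]
ft_force: [-3.2, 1.3, 11.4]
grip_width: 0.255
clock: 30.28
position: [0.4827, -0.1512, 0.068]
ee_rot: [0.78, -0.625, 0.001, -0.0]
ft_force: [-9.7, 1.9, 24.4]
grip_width: 0.257
```

```bash
python3 -m pendant '[[[0,0,0],[0,0,0],230],[[0,0,0],[0,0,0],180],[[0,0,0],[0,0,0],150],[[0,0,0],[0,0,0],100],[[0,0,0],[0,0,0],50],[[0,0,0],[0,0,0],0],[[0,0,0],[0,0,0],0],[[0,0,0],[0,0,0],0],[[0,0,1.5],[0,0,0],0],[[0,0,3],[0,0,0],0],[[0,0,4],[0,0,0],0],[[0,0,4],[0,0,0],0]]'; python3 rel.py .4815 -.1515 .076 .078 .023
```

```text
clock: 31.78
position: [0.4813, -0.1504, 0.1973]
ee_rot: [0.781, -0.625, -0.0, -0.0]
ft_force: [0.7, -0.0, -0.5]
grip_width: 1.002
tcp [ 0.4813 -0.1504  0.1973]
core top {'enc': array([ 0.4827, -0.1511,  0.0229]), 'ray': array([ 0.4837, -0.1509]), 'n': 566, 'z': 0.0781}
wrist rim [ 0.482  -0.1514] 1546
top rim [ 0.4815 -0.1513] 199
side rim [ 0.4814 -0.1492] 156
```

M is placed. Next is S.

```bash
python3 -m pendant '[[[1.5,2,0.2],[0,0,0],0],[[2.5,3.2,0],[0,0,0],0],[[2.5,3.2,0],[0,0,0],0],[[2.5,3.2,0],[0,0,0],0],[[2.5,3.2,0],[0,0,0],0],[[2.5,3.2,0],[0,0,0],0],[[2.5,3.2,0],[0,0,0],0],[[1.5,2,0],[0,0,0],0],[[0,0,-1.5],[0,0,0],0],[[0,0,0],[0,0,0],0],[[0,0,0],[0,0,0],0]]';python3 tilt.py; python3 - <<'E'
from h import *
o=manip.get_obs();c=manip.camera("wrist");print(o["position"],o["joint_pos"])
cv2.imwrite("pics/w7.png",c["pixels"][:,:,::-1])
P=cloud(c,o);m=ochre(c)
k=m&(np.hypot(P[...,0]-.67,P[...,1]-.1)<.03)
print(top_circle(c,k,.062,.006,o))
E
```

```text
clock: 33.3
position: [0.6617, 0.0863, 0.1773]
ee_rot: [0.779, -0.627, -0.003, 0.004]
ft_force: [-0.2, -1.0, 0.1]
grip_width: 0.997
corr deg [ 0.12 -0.54  0.  ] [0.6617 0.0863 0.1773]
[0.66166565 0.08625933 0.17725098] [ 0.22932115  0.54738982 -0.61218358  1.39176659  0.31379564  1.30994593
 -1.75175254]
{'enc': array([0.6725, 0.0987, 0.0148]), 'ray': array([0.673 , 0.0988]), 'n': 255, 'z': 0.0621}
```

View pics/w7.png

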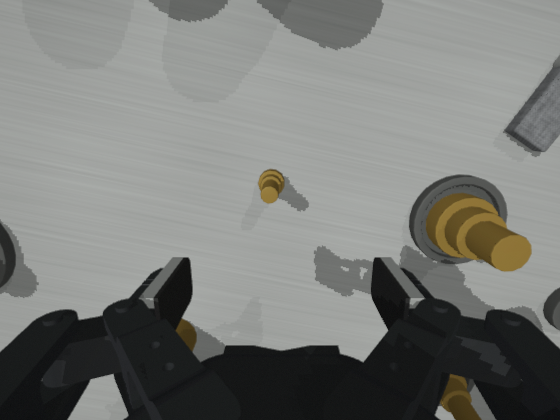

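S is at (270,190), and L stands in its saucer at right (460,225).

```bash
python3 -m pendant '[[[1.05,1.2,0],[0.1,-0.5,0],0],[[0,0,-2],[0,0,0],0],[[0,0,-2],[0,0,0],0],[[0,0,-2],[0,0,0],0],[[0,0,0],[0,0,0],0],[[0,0,0],[0,0,0],0]]';python3 tilt.py; python3 - <<'E'
from h import *
o=manip.get_obs();c=manip.camera("wrist")
P=cloud(c,o);m=ochre(c)
k=m&(np.hypot(P[...,0]-.67,P[...,1]-.1)<.03)
print(top_circle(c,k,.062,.006,o))
E
```

```text
clock: 34.1
position: [0.672, 0.0972, 0.1121]
ee_rot: [0.779, -0.627, -0.0, 0.001]
ft_force: [-0.1, 0.4, 0.6]
grip_width: 0.998
corr deg [ 0.08 -0.09  0.  ] [0.672  0.0972 0.1121]
{'enc': array([0.6721, 0.0987, 0.0148]), 'ray': array([0.6733, 0.099 ]), 'n': 442, 'z': 0.0621}
```

```bash
python3 -m pendant '[[[0.05,0.15,0],[0,0,0],0],[[0,0,-2],[0,0,0],0],[[0,0,-2],[0,0,0],0],[[0,0,-1.3],[0,0,0],0],[[0,0,0],[0,0,0],0],[[0,0,0],[0,0,0],0]]';python3 tilt.py
```

```text
clock: 34.9
position: [0.6723, 0.0986, 0.0554]
ee_rot: [0.779, -0.627, -0.0, 0.001]
ft_force: [-0.1, 0.3, 0.4]
grip_width: 1.006
corr deg [ 0.08 -0.09  0.  ] [0.6723 0.0986 0.0554]
```

```bash
python3 -m pendant '[[[0,0,-0.2],[0,0,0],100],[[0,0,0],[0,0,0],160],[[0,0,0],[0,0,0],195],[[0,0,0],[0,0,0],210],[[0,0,0],[0,0,0],220],[[0,0,0],[0,0,0],235],[[0,0,0],[0,0,0],250],[[0,0,0],[0,0,0],250],[[0,0,0],[0,0,0],250]]' 25;python3 tilt.py; python3 -m pendant '[[[0,0,1],[0,0,0],250],[[0,0,3],[0,0,0],250],[[0,0,4],[0,0,0],250],[[0,0,4],[0,0,0],250],[[0,0,1.5],[0,0,0],250],[[0,0,0],[0,0,0],250],[[0,0,0],[0,0,0],250]]'; python3 rel.py .6036 -.2621 .058 .198 .015
```

```text
clock: 36.02
position: [0.6732, 0.0988, 0.0549]
ee_rot: [0.779, -0.628, 0.001, 0.0]
ft_force: [-0.6, 0.9, -0.6]
grip_width: 0.162
corr deg [0.07 0.05 0.  ] [0.6732 0.0988 0.0549]
clock: 36.9
position: [0.672, 0.0988, 0.1949]
ee_rot: [0.779, -0.627, 0.0, 0.001]
ft_force: [0.9, -0.8, -1.1]
grip_width: 0.163
tcp [0.672  0.0988 0.1949]
core top {'enc': array([0.671 , 0.0983, 0.0163]), 'ray': array([0.6713, 0.0982]), 'n': 1033, 'z': 0.2019}
wrist rim [ 0.6053 -0.2608] 351
top rim [ 0.6034 -0.2624] 203
side rim [ 0.6037 -0.2604] 112
```

```bash
python3 -m pendant '[[[-0.3,-1.5,0.1],[0,0,0],250],[[-0.6,-3,0.1],[0,0,0],250],[[-0.7,-3.7,0.1],[0,0,0],250],[[-0.7,-3.7,0.1],[0,0,0],250],[[-0.7,-3.7,0.1],[0,0,0],250],[[-0.7,-3.7,0],[0,0,0],250],[[-0.7,-3.7,0],[0,0,0],250],[[-0.7,-3.7,0],[0,0,0],250],[[-0.7,-3.7,0],[0,0,0],250],[[-0.5,-2.5,0],[0,0,0],250],[[-0.2,-1.2,0],[0,0,0],250],[[0,0,0],[0,0,0],250]]'; python3 tilt.py
```

```text
clock: 38.55
position: [0.5957, -0.2655, 0.1941]
ee_rot: [0.776, -0.631, -0.003, 0.005]
ft_force: [0.1, 0.7, 0.6]
grip_width: 0.166
corr deg [ 0.2  -0.61  0.  ] [ 0.5957 -0.2655  0.1941]
```

```bash
python3 -m pendant '[[[0.75,0.35,0],[0.2,-0.6,0],250],[[0,0,-2.5],[0,0,0],250],[[0,0,-2.5],[0,0,0],250],[[0,0,-2.5],[0,0,0],250],[[0,0,-0.8],[0,0,0],250],[[0,0,0],[0,0,0],250],[[0,0,0],[0,0,0],250]]'; python3 tilt.py;  python3 rel.py .6036 -.2621 .058 .118 .015
```

```text
clock: 39.42
position: [0.6093, -0.2512, 0.1117]
ee_rot: [0.78, -0.626, 0.002, -0.004]
ft_force: [0.6, -0.6, -0.2]
grip_width: 0.16
corr deg [-0.21  0.43  0.  ] [ 0.6093 -0.2512  0.1117]
tcp [ 0.6093 -0.2512  0.1117]
core top {'enc': array([ 0.6084, -0.2512,  0.0159]), 'ray': array([ 0.6095, -0.2515]), 'n': 942, 'z': 0.1188}
wrist rim [ 0.6047 -0.2626] 1397
top rim [ 0.6037 -0.2621] 160
side rim [ 0.6035 -0.2606] 119
```

```bash
python3 -m pendant '[[[-0.5,-1.1,0],[-0.2,0.4,0],250],[[0,0,-1],[0,0,0],250],[[0,0,-1],[0,0,0],250],[[0,0,-1],[0,0,0],250],[[0,0,0],[0,0,0],250],[[0,0,0],[0,0,0],250]]'; python3 tilt.py;  python3 rel.py .6036 -.2621 .058 .088 .015
```

```text
clock: 40.33
position: [0.6032, -0.264, 0.0793]
ee_rot: [0.779, -0.627, -0.0, 0.0]
ft_force: [0.0, 0.6, -0.2]
grip_width: 0.162
corr deg [ 0.02 -0.03  0.  ] [ 0.6032 -0.264   0.0793]
tcp [ 0.6032 -0.264   0.0793]
core top {'enc': array([ 0.6021, -0.2641,  0.0159]), 'ray': array([ 0.6044, -0.2641]), 'n': 875, 'z': 0.0865}
wrist rim [ 0.6047 -0.263 ] 1953
top rim [ 0.6038 -0.2627] 133
side rim [ 0.6033 -0.2607] 95
```

```bash
python3 -m pendant '[[[0.08,0.15,-0.6],[0,0,0],250],[[0,0,-0.5],[0,0,0],250],[[0,0,-0.3],[0,0,0],250],[[0,0,0],[0,0,0],250]]';python3 tilt.py
```

```text
clock: 40.98
position: [0.6043, -0.2624, 0.0648]
ee_rot: [0.779, -0.627, 0.0, 0.0]
ft_force: [0.6, -0.2, -0.4]
grip_width: 0.164
corr deg [0.04 0.02 0.  ] [ 0.6043 -0.2624  0.0648]
```

```bash
python3 -m pendant '[[[0,0,-0.2],[0,0,0],250],[[0,0,-0.15],[0,0,0],250]]'; python3 -m pendant '[[[0,0,-0.1],[0,0,0],250]]'
```

```text
clock: 41.22
position: [0.6044, -0.2625, 0.0613]
ee_rot: [0.779, -0.627, 0.001, 0.0]
ft_force: [-0.2, -1.2, -0.5]
grip_width: 0.163
clock: 41.35
position: [0.6047, -0.2625, 0.0608]
ee_rot: [0.779, -0.627, 0.001, 0.0]
ft_force: [-2.0, 0.1, 8.4]
grip_width: 0.164
```

```bash
python3 -m pendant '[[[0,0,-0.05],[0,0,0],250],[[0,0,0],[0,0,0],250],[[0,0,0],[0,0,0],200],[[0,0,0],[0,0,0],160],[[0,0,0],[0,0,0],100],[[0,0,0],[0,0,0],40],[[0,0,0],[0,0,0],0],[[0,0,0],[0,0,0],0],[[0,0,1.5],[0,0,0],0],[[0,0,3],[0,0,0],0],[[0,0,4],[0,0,0],0],[[0,0,4],[0,0,0],0]]'; python3 -m pendant '[[[0,0,4],[0,0,0],0],[[-2,-4,2],[0,0,0],0],[[-2,-4,0],[0,0,0],0],[[-2,-4,0],[0,0,0],0],[[-2,-4,0],[0,0,0],0],[[0,0,0],[0,0,0],0],[[0,0,0],[0,0,0],0]]'
python3 - <<'E'
from h import *
for n in("top","side"):
    c=manip.camera(n);cv2.imwrite(f"pics/{n}9.png",c["pixels"][:,:,::-1]);P=cloud(c);m=ochre(c)
    for k,x,y,h in(("xl",.529,.4085,.096),("l",.674,-.0955,.086),("m",.482,-.151,.078),("s",.604,-.262,.068),("plain",.4667,.172,.075),("br",.3884,-.295,.07)):
        mm=m&(np.hypot(P[...,0]-x,P[...,1]-y)<.04)
        print(n,k,top_circle(c,mm,h) if (mm&(abs(P[...,2]-h)<.006)).any() else None)
o=manip.get_obs();print(o["position"],o["ft_force"],o["grip_width"],o["clock"])
E
```

```text
clock: 42.85
position: [0.6031, -0.2618, 0.1889]
ee_rot: [0.779, -0.627, -0.001, 0.0]
ft_force: [0.2, -0.2, -0.4]
grip_width: 1.003
clock: 43.72
position: [0.5227, -0.4243, 0.2652]
ee_rot: [0.781, -0.625, 0.006, -0.001]
ft_force: [1.2, 1.2, 0.0]
grip_width: 0.998
top xl {'enc': array([0.5283, 0.4074, 0.0463]), 'ray': array([0.5277, 0.4066]), 'n': 307, 'z': 0.0964}
top l {'enc': array([ 0.6726, -0.0951,  0.0337]), 'ray': array([ 0.6716, -0.0948]), 'n': 134, 'z': 0.0867}
top m {'enc': array([ 0.4825, -0.1509,  0.0226]), 'ray': array([ 0.4824, -0.1506]), 'n': 74, 'z': 0.0783}
top s {'enc': array([ 0.6036, -0.2625,  0.0147]), 'ray': array([ 0.6028, -0.2618]), 'n': 30, 'z': 0.0681}
top plain {'enc': array([0.4669, 0.1713, 0.0508]), 'ray': array([0.4666, 0.1711]), 'n': 363, 'z': 0.0757}
top br {'enc': array([ 0.3891, -0.2952,  0.0444]), 'ray': array([ 0.3887, -0.2951]), 'n': 276, 'z': 0.0706}
side xl {'enc': array([0.5275, 0.4102, 0.0463]), 'ray': array([0.5249, 0.4104]), 'n': 381, 'z': 0.0967}
side l {'enc': array([ 0.671 , -0.0918,  0.0308]), 'ray': array([ 0.67  , -0.0908]), 'n': 63, 'z': 0.0865}
side m {'enc': array([ 0.4837, -0.1491,  0.0219]), 'ray': array([ 0.4811, -0.146 ]), 'n': 41, 'z': 0.0783}
side s {'enc': array([ 0.6047, -0.2597,  0.0128]), 'ray': array([ 0.6021, -0.2579]), 'n': 14, 'z': 0.068}
side plain {'enc': array([0.4672, 0.1736, 0.0527]), 'ray': array([0.4646, 0.1754]), 'n': 319, 'z': 0.0758}
side br {'enc': array([ 0.389 , -0.2928,  0.0418]), 'ray': array([ 0.3873, -0.2905]), 'n': 123, 'z': 0.0713}
[ 0.52260869 -0.42438098  0.26492722] [-0.15000917  0.39928249  0.14186016] 0.9954309760781079 43.825
```

View pics/top9.png

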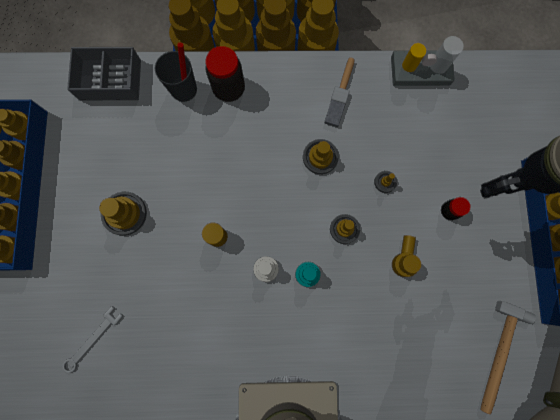

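View pics/side9.png

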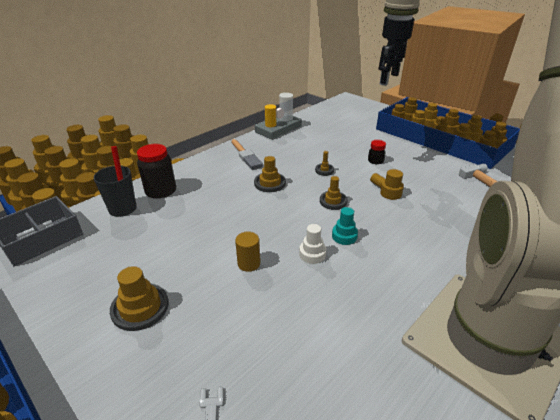

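All four cores stand upright in their saucers. In the top view they are at XL (123,213), L (321,156), M (345,229) and S (387,182). The arm is clear, so I'm handing in.

```bash
python3 -c "
from workcell import manip;print(manip.hand_in())"
```

```text
the job is handed in; nothing more can be done
None
```

I placed the four stepped cores in their matching saucers in order (XL, L, M, S), let go of everything, backed the arm away and handed in at about 44 s. `hand_in` gives no verdict, so the result rests on my own checks.

- **Position:** by the top camera every core is within about 2 mm of its saucer's centre. The side camera shows up to about 3 mm, against its own saucer measurements. The limit is 12 mm.
- **Height:** the tops measured 96, 87, 78 and 68 mm, which is each core's own height plus the 6 mm floor, so all four stand flat and upright.
- **Plain and branched cores:** both are within about 1 mm of where they started.
- **Camera disagreement:** the side and top cameras differed by 2–3 mm in y throughout, in line with the roughly 2 mm calibration.
- **Set-down force:** XL was pressed onto its floor with about 39 N upward at the wrist sensor (about 44 N in all) before I saw the contact. The wrist limit is 120 N. The 40 N limit covers the arm and the gripper's body, and this force went through the fingers. M, at 24–26 N, and the other two were pressed more lightly.

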